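Set the pivot screw of the commutator tester

ROBOT

A 6-joint arm with a two-finger parallel gripper is mounted at the origin on the work surface. World frame = base frame: x ahead of the robot, y to its left, z up, the work surface at z = 0. Lengths are in mm, angles in degrees, forces in N, time in s.
With the tool pointing down it reaches from about 350 to 850 mm from the base axis. Payload 8.1 kg.
Tool frame: the origin (TCP) lies midway between the tips of the shut fingers; the grasp point (between the pads) lies 19 mm behind it; z points along the fingers, y is the line along which they close (so a half turn about z gives the same grasp; the last joint's range is limited). The gripper opens to 85 mm and grips with 20 to 120 N. Pads are 22 mm wide; open, the fingers measure 114 mm over their backs; the gripper's body (76 mm by 85 mm) begins 54 mm behind the grasp point. The pads swing forward as they close: fully open they stand 13 mm farther back than shut.
Start: joints at [-71.986, 7.471, 85.268, -0, 87.261, -4.893], TCP at [233.56, -552.68, 231.292] pointing down, gripper open.
Joint ranges: [-169.43, 169.43], [-51.17, 129.36], [1.28, 143.12], [-76.62, 256.62], [0, 156.53], [-152.29, 152.29]. Speed limits (degrees/s): [136.94, 136.94, 159.86, 180, 180, 180].

INTERFACE

Orientations are given as [roll, pitch, yaw] about the fixed x, y, z axes, in that order (R = Rz(yaw) Ry(pitch) Rx(roll)).
In Python, from bench import r gives the robot as it stands.
- The arm moves only by the shell command python3 steer.py 'ROWS' [FORCE]. ROWS is rows parted by semicolons, their numbers by spaces, 1 to 8 of them, each of 7 numbers: a rotation vector rx, ry, rz in degrees, then dx, dy, dz in mm, then the finger opening in mm; each row is the pose to reach, as a shift and turn from the pose commanded when the command began, along the tool's axes at that moment; what a row does not reach only later rows make up. A row lasts 1/8 s, in which the tool goes at most 62.5 mm and 10.7 degrees, less where a joint would pass 70% of its speed; a pose out of reach is approached as far as the arm can. The fingers move at their own pace and stop on an object; FORCE is the grip in N (left out, the last holds). Time passes only in rows, so rows that do not move let the fingers close. It prints the time, the measured TCP pose, the force, the opening and the grip force at its end.
- r.sense(): the state, without advancing time (a new reading comes with each control period).
- r.snapshot(name): name is "side" or "top" or "wrist"; returns a dict with "pixels" (480x640x3 uint8, blue, green, red), "fx", "fy", "cx", "cy" (pixels), "pose" (4x4, takes a point from camera to world coordinates). Camera axes: x right, y up, looking along -z (the intrinsics and any distortion apply to the point x, -y, -z); pixel columns grow to the right and rows downward; lengths in mm; the calibration is good to about 2 mm. A picture is of the moment at which its call begins. There is no depth.
- r.hand_in(): hands the job in; it is judged then, once.
The state is a dict: "time": time; "joint_pos": joint angles; "qd": joint speeds; "joint_efforts": joint torques, N m; "tool_pos": TCP position; "tcp_rot": TCP orientation; "ft_force": force on the tool from outside, world axes, zero at the start; "wrist_torque": the same for the moment, N m; "finger_gap": finger opening in mm; "grip_force": force on a finger pad.
Only numpy, scipy, OpenCV 4.12 (cv2) and the standard library are available. Lean on these libraries where they do the work, as an engineer would, in place of code of your own. Each camera call takes 0.05 s, during which the arm holds its last target. There are 200 camera calls.

TASK

Pull the drawer of the green test box right out to its stop. Then turn the knurled thumbscrew on top of the pivot stand clockwise until it seats in the commutator's arbor, back it off a quarter turn so that the commutator can spin, and finish still gripping the thumbscrew in that position, so that I can nip up its locknut. Leave the other things on the bench where they are.

Things in the scene. Friction and masses are not known exactly. Their poses are not given: they have to be found in the camera images.
- test_box: The test box, fixed to the bench: low green sheet-steel case, 300 mm deep (x), 320 wide (y), 140 high, closed on top. Origin: middle of the front's bottom edge, at bench height. Its own -x axis points out of the front, roughly towards the robot; the drawer slides out that way. The drawer's green front panel (318 mm wide, 12 thick, top 136 mm above the bench) covers the front.
- drawer (a joint): How far the drawer is out, in m: 0 shut, 0.160 at its stop. It may start up to 20 mm ajar, slides against about 3 N plus 6 N per m/s, and stays where it is left. Sides 45 mm high. The pivot stand with the commutator and thumbscrew is fixed inside; the case's top hides it until the drawer is out.
- drawer_handle (a point): Middle of the drawer's bar handle: a level round steel bar 12 mm thick, 120 mm long, parallel to the front panel, its centre 42 mm in front of the panel (36 mm free behind the bar) and 112 mm above the bench, with a 10 mm thick stem to the panel at each end. It moves with the drawer.
- pivot_screw (a joint): Turn of the thumbscrew in rad: 0 seated, negative when backed off; it grows as the screw turns clockwise seen from above. It starts 2.4 to 3.9 rad short of its seat, turns against a steady friction of about 0.06 N m, stays where it is left, and comes to a hard stop at the seat. It sinks 2 mm per full turn.
- thumbscrew: The thumbscrew's head: round knurled steel knob, 32 mm across, 22 high, upright axis, slot across its top. Origin: on the axis at half its height, 119 mm above the bench when seated; z up. Midway across the drawer, 80 mm behind the front panel's inner face. Below it: 11 mm thread, 19 mm locknut (turns with it), then the stand's bridge, 28 by 112 mm, its top 18 mm below the head's underside.
- spare_commutator: Bystander: a spare copper commutator without an arbor, 52 mm across its foot, 42 across its bars and 30 high, standing on the bench beside the drawer's path. Origin: centre of its underside.
- steel_sleeve: Bystander: a plain steel sleeve 48 mm across and 55 mm high standing on the bench beside the drawer. Origin: centre of its underside.
- spanner: Bystander: an open-ended steel spanner 170 mm long lying on the bench beside the drawer. Origin: near its middle, on the bench.

How it is judged:
By the outcome, as a careful person would: the job done as asked, in the order asked, and still so for the second after the job is handed in, while the arm keeps its last pose, push and grip.
It also fails if it takes over 70 s, if anything falls off the work surface, if the arm or the gripper's body presses on something with over 40 N, if the wrist force passes 120 N, or if a joint passes its speed limit or range.

## Working session

There is one attempt and no reset: what is moved stays moved. The work goes in short steps, Python scripts to look and compute and a shell command to move; the robot and the scene stay as the last step left them, time stands still between calls to the robot, and variables do not carry over. Pictures are saved under pics/ and viewed, at most 10 in all, crops included, and the job is handed in when it is done.

```bash
ls; mkdir -p pics; python3 - <<'E'
from bench import r
import cv2,numpy as np
np.set_printoptions(precision=4,suppress=True)
for n in("side","top"):
    s=r.snapshot(n);cv2.imwrite(f"pics/{n}0.png",s["pixels"]);print(n,{k:v for k,v in s.items() if k!="pixels"})
s=r.sense();print(s)
E
```

```text
bench.py
pics
steer.py
side {'fx': 523.2426091595365, 'fy': 523.2426091595365, 'cx': 309.2541644032911, 'cy': 239.40261278594517, 'pose': array([[   0.9783,    0.1027,   -0.1799,  414.6553],
       [  -0.2071,    0.5077,   -0.8363, -849.5525],
       [   0.0054,    0.8554,    0.518 ,  648.3001],
       [   0.    ,    0.    ,    0.    ,    1.    ]])}
top {'fx': 558.215391957949, 'fy': 558.215391957949, 'cx': 326.9199467986019, 'cy': 228.60157089630292, 'pose': array([[  -0.0082,    0.9946,   -0.1037,  471.5002],
       [  -0.9999,   -0.0091,   -0.0083,   34.8139],
       [  -0.0092,    0.1037,    0.9946, 1256.8461],
       [   0.    ,    0.    ,    0.    ,    1.    ]])}
{'time': 0.1, 'joint_pos': array([-71.9851,   7.511 ,  85.3228,   0.    ,  87.2616,  -4.8923]), 'qd': array([ 0.0261, -0.0316, -0.16  ,  0.0831,  0.0517,  0.0667]), 'joint_efforts': array([  0.0021, -57.0949, -50.1943,  -0.    ,   0.0081,  -0.    ]), 'tool_pos': array([ 233.4195, -552.2   ,  230.3487]), 'tcp_rot': array([-179.9049,   -0.0082,   22.9073]), 'ft_force': array([-0.4497, -0.0403, -0.5154]), 'wrist_torque': array([ 0.0193, -0.0248,  0.0111]), 'grip_force': 0.0, 'finger_gap': 85.18764525386284}
```

View pics/side0.png

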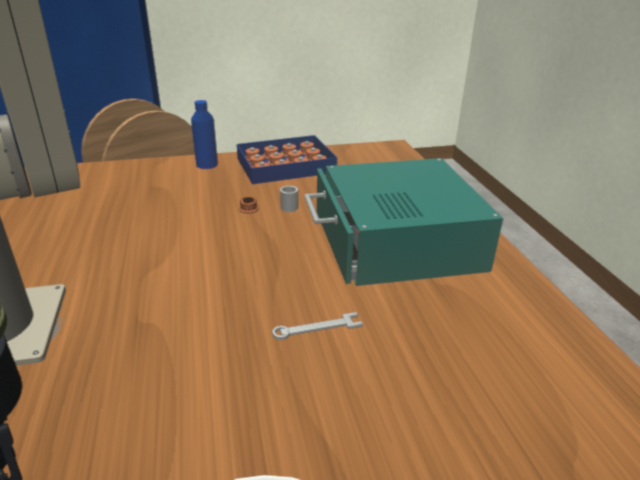

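View pics/top0.png

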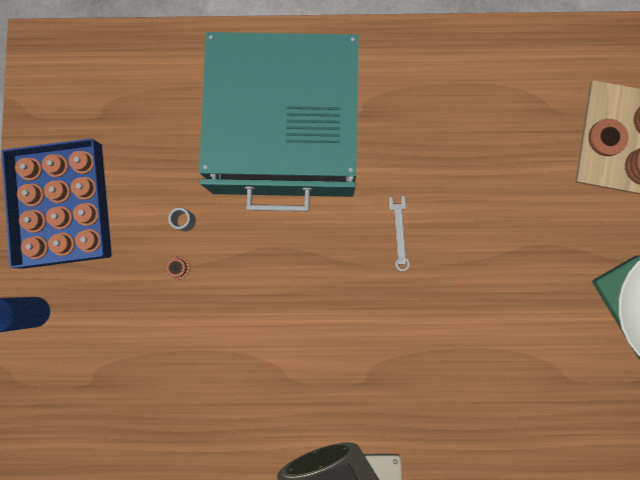

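The side view shows the box with its handle bar at about (307–320, 195–220). The top view shows the drawer ajar, the bar from (247,208) to (310,209), the sleeve at (181,219), the commutator at (178,267) and the spanner around (400,233), all clear of the drawer's path. Next I'll measure the handle and the box edges.

```bash
cat > h.py <<'E'
import numpy as np,cv2
np.set_printoptions(precision=2,suppress=True)
def ray(s,u,v):
    d=np.array([(u-s["cx"])/s["fx"],-(v-s["cy"])/s["fy"],-1.]);return s["pose"][:3,3],s["pose"][:3,:3]@d
def onz(s,u,v,z):
    o,d=ray(s,u,v);return o+d*(z-o[2])/d[2]
def tri(*rs):
    A=0;b=0
    for o,d in rs:
        d=d/np.linalg.norm(d);P=np.eye(3)-np.outer(d,d);A=A+P;b=b+P@o
    p=np.linalg.solve(A,b);return p,[np.linalg.norm((np.eye(3)-np.outer(d,d)/(d@d))@(p-o)) for o,d in rs]
E
python3 - <<'E'
from bench import r
from h import *
s=r.snapshot("top");im=s["pixels"];hsv=cv2.cvtColor(im,cv2.COLOR_BGR2HSV)
m=((hsv[...,1]<60)&(hsv[...,2]>90)).astype(np.uint8);m[:196]=0;m[225:]=0;m[:,:230]=0;m[:,330:]=0
ys,xs=np.nonzero(m);print(xs.min(),xs.max(),ys.min(),ys.max())
cols=[u for u in range(256,303)]
c=[np.nonzero(m[200:,u])[0].mean()+200 for u in cols];w=[m[200:,u].sum() for u in cols]
k=np.polyfit(cols,c,1);print(k,np.mean(w))
for u in(xs.min(),xs.max(),(xs.min()+xs.max())/2):print(u,onz(s,u,np.polyval(k,u),112))
g=cv2.inRange(hsv,(70,80,40),(100,255,255));g[:,:190]=0;g[:,370:]=0
n,l,st,_=cv2.connectedComponentsWithStats(g);i=1+st[1:,4].argmax();
cn=max(cv2.findContours((l==i).astype(np.uint8),0,1)[0],key=cv2.contourArea);print(st[i]);
a=cv2.approxPolyDP(cn,5,True)[:,0]
for q in a:print(q,onz(s,*q,140))
s2=r.snapshot("side");p=s2["pixels"];cv2.imwrite("pics/side_c.png",cv2.resize(p[170:290,290:370],None,fx=6,fy=5,interpolation=2))
E
```

```text
246 309 196 210
[  0.02 201.75] 5.595744680851064
246 [637.86 211.74 112.  ]
309 [633.91  81.1  112.  ]
277.5 [635.88 146.38 112.  ]
[  200    33   158   163 23600]
[206  33] [1001.75  293.73  140.  ]
[200 172] [706.3  301.76 140.  ]
[207 178] [693.74 287.29 140.  ]
[201 183] [683.54 299.37 140.  ]
[213 193] [662.72 274.66 140.  ]
[246 193] [662.07 207.61 140.  ]
[243 186] [676.52 213.81 140.  ]
[253 185] [678.37 193.49 140.  ]
[255 194] [659.84 189.33 140.  ]
[303 194] [658.89  91.98 140.  ]
[301 188] [671.24  95.99 140.  ]
[310 186] [675.17  77.72 140.  ]
[311 195] [656.68  75.79 140.  ]
[351 195] [655.89  -5.18 140.  ]
[357  35] [993.43 -21.97 140.  ]
```

View pics/side_c.png

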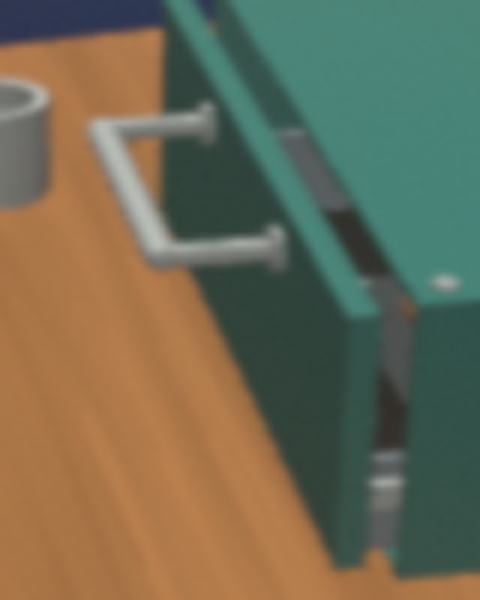

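```bash
cat >> h.py <<'E'
from scipy.spatial.transform import Rotation as Ro
def rel(r,p,yaw):
    s=r.sense();R=Ro.from_euler("xyz",s["tcp_rot"],degrees=True);T=Ro.from_euler("xyz",[180,0,yaw],degrees=True)
    print("rows rotvec",(R.inv()*T).as_rotvec(degrees=True),"shift",R.inv().apply(np.array(p)-s["tool_pos"]),"J",s["joint_pos"],"t",s["time"],"f",s["ft_force"],"tq",s["wrist_torque"])
E
python3 - <<'E'
from bench import r
from h import *
s=r.snapshot("side");t=r.snapshot("top")
a=onz(s,316.7,219.6,112);b=onz(s,307.2,195.4,112);print(a,b,(a+b)/2)
k=201.75
print(tri(ray(s,312,207.5),ray(t,277.5,208.3)))
rel(r,[636,146,200],88.2)
E
```

```text
[633.06  92.18 112.  ] [636.74 208.26 112.  ] [634.9  150.22 112.  ]
(array([634.3 , 146.26, 112.78]), [np.float64(0.294092126129254), np.float64(0.2940921261291391)])
rows rotvec [ -0.03  -0.02 -65.3 ] shift [ 642.62 -486.76   31.27] J [-71.99   7.49  85.29  -0.    87.26  -4.89] t 0.3 f [-0.4  -0.22  0.25] tq [-0.01 -0.03 -0.  ]
```

```bash
R="no"; python3 steer.py '0 0 -10 60 -45 3 60; 0 0 -20 120 -91 6 40; 0 0 -30 180 -137 9 40; 0 0 -40 240 -182 12 40; 0 0 -50 300 -227 15 40; 0 0 -60 350 -265 16 40; 0 0 -65.3 398 -301 18 40; 0 0 -65.3 446 -338 20 40' 40; python3 -c "
from bench import r
from h import *
rel(r,[635.5,146.5,160],88.2)"
```

```text
time: 1.3
tool_pos: [483.9, -117.9, 213.5]
tcp_rot: [179.9, 0.0, 88.3]
ft_force: [1.5, -0.4, 0.5]
finger_gap: 39.8
grip_force: 0.0
rows rotvec [0.05 0.02 0.08] shift [268.84 143.61  53.49] J [-19.59  -8.06 102.61  -0.    85.39 -17.88] t 1.3 f [ 1.52 -0.37  0.52] tq [-0.04  0.01  0.04]
```

```bash
python3 steer.py '0 0 0 48 26 10 38; 0 0 0 96 51 20 38; 0 0 0 144 77 30 38; 0 0 0 192 103 40 38; 0 0 0 235 126 48 38; 0 0 0 268 143 53 38; 0 0 0 268 143 53 38; 0 0 0 268 143 53 38'; python3 -c "
from bench import r
from h import *
rel(r,[635.5,146.5,96],88.2)
s=r.snapshot('wrist');cv2.imwrite('pics/w1.png',s['pixels'])"
```

```text
time: 2.3
tool_pos: [634.1, 143.4, 159.9]
tcp_rot: [-180.0, 0.0, 88.2]
ft_force: [-0.8, -0.9, -0.0]
finger_gap: 38.4
grip_force: 0.0
rows rotvec [-0.04  0.03  0.03] shift [ 3.19  1.33 63.92] J [ 8.24 17.48 81.31 -0.02 81.25 10.01] t 2.3 f [-0.84 -0.9  -0.03] tq [ 0.02 -0.01 -0.04]
```

View pics/w1.png

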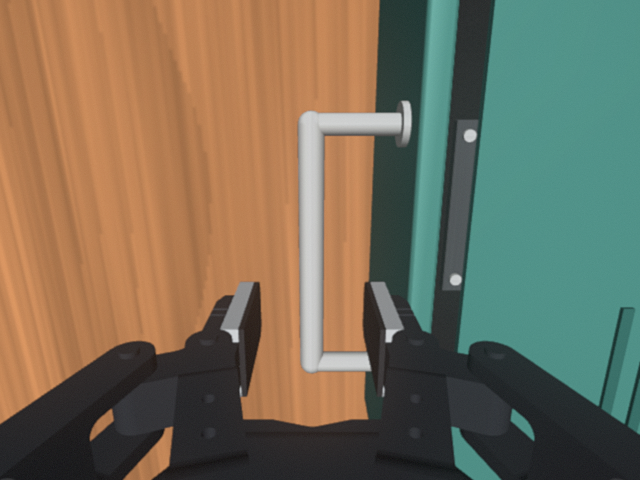

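The bar stands upright in the picture at column 312 (rows 115–370), centred between the two pads. I'll check its midpoint through the wrist calibration.

```bash
python3 -c "
from bench import r
from h import *
s=r.snapshot('wrist')
for q in((311,120),(312,364),(312,242)):print(onz(s,*q,112))
print(s['pose'][:3,3])"
```

```text
[635.94 208.72 112.  ]
[632.5   85.48 112.  ]
[634.61 152.27 112.  ]
[636.23 213.12 302.15]
```

```bash
python3 steer.py '0 0 0 3 0.5 25 38; 0 0 0 3 0.5 45 38; 0 0 0 3 0.5 62 38; 0 0 0 3 0.5 62 38; 0 0 0 3 0.5 62 0; 0 0 0 3 0.5 62 0; 0 0 0 3 0.5 62 0; 0 0 0 3 0.5 62 0' 50; python3 -c "
from bench import r
from h import *
rel(r,[635.5,146.5,96],88.2)"
```

```text
time: 3.4
tool_pos: [635.6, 146.7, 99.4]
tcp_rot: [179.9, -0.0, 88.2]
ft_force: [-1.5, -0.3, 5.7]
finger_gap: 10.4
grip_force: 49.1
rows rotvec [ 0.09 -0.01  0.01] shift [-0.16 -0.09  3.37] J [ 8.5  20.59 84.05 -0.01 75.27 10.29] t 3.4 f [-1.51 -0.27  5.74] tq [-0.14  0.34  0.09]
```

```bash
python3 steer.py '0 0 0 0 -12 0 0; 0 0 0 0 -36 0 0; 0 0 0 0 -60 0 0; 0 0 0 0 -84 0 0; 0 0 0 0 -108 0 0; 0 0 0 0 -125 0 0; 0 0 0 0 -134 0 0; 0 0 0 0 -138 0 0'; python3 steer.py '0 0 0 0 -2 0 0; 0 0 0 0 -4 0 0; 0 0 0 0 -6 0 0; 0 0 0 0 -7 0 0;  0 0 0 0 -8 0 0;  0 0 0 0 -8 0 0'
```

```text
time: 4.4
tool_pos: [497.7, 150.7, 99.3]
tcp_rot: [179.8, 0.0, 88.2]
ft_force: [4.8, -3.9, 4.4]
finger_gap: 9.9
grip_force: 51.6
time: 5.15
tool_pos: [490.2, 150.9, 99.3]
tcp_rot: [179.9, 0.0, 88.2]
ft_force: [1.5, -2.7, 7.3]
finger_gap: 10.2
grip_force: 51.7
```

Not at the stop yet; I'll keep going in small steps.

```bash
python3 steer.py '0 0 0 0 -1 0 0; 0 0 0 0 -2 0 0; 0 0 0 0 -3 0 0; 0 0 0 0 -4 0 0'; python3 steer.py '0 0 0 0 -1 0 0; 0 0 0 0 -2 0 0; 0 0 0 0 -3 0 0; 0 0 0 0 -3 0 0'
```

```text
time: 5.65
tool_pos: [486.3, 151.0, 99.3]
tcp_rot: [179.8, 0.0, 88.2]
ft_force: [3.0, -4.7, 6.6]
finger_gap: 9.6
grip_force: 51.7
time: 6.15
tool_pos: [484.5, 151.1, 99.3]
tcp_rot: [179.7, -0.0, 88.2]
ft_force: [10.7, -3.1, 1.4]
finger_gap: 10.0
grip_force: 51.1
```

```bash
python3 steer.py '0 0 0 0 -1 0 0; 0 0 0 0 -2 0 0; 0 0 0 0 -2 0 0'
```

```text
time: 6.52
tool_pos: [484.5, 151.1, 99.4]
tcp_rot: [179.4, -0.0, 88.2]
ft_force: [22.4, -4.0, -9.5]
finger_gap: 9.9
grip_force: 50.3
```

```bash
python3 steer.py '0 0 0 0 1.5 0 0; 0 0 0 0 2.5 0 0; 0 0 0 0 2.5 0 38; 0 0 0 0 2.5 0 38; 0 0 0 0 2.5 0 38; 0 0 0 0 2.5 -40 38; 0 0 0 0 2.5 -80 38; 0 0 0 0 2.5 -120 38'; python3 -c "
from bench import r
from h import *
s=r.snapshot('top');w=r.snapshot('wrist');cv2.imwrite('pics/t2.png',np.hstack([cv2.resize(s['pixels'][150:350,180:380],(400,400)),cv2.resize(w['pixels'],(400,300),interpolation=3)[:,:].copy() if 0 else cv2.copyMakeBorder(cv2.resize(w['pixels'],(400,300)),0,100,0,0,0)]))
rel(r,[618,146,200],88.2)"
```

```text
time: 7.52
tool_pos: [482.1, 151.5, 219.1]
tcp_rot: [-180.0, -0.0, 88.2]
ft_force: [1.4, -0.2, 0.5]
finger_gap: 38.1
grip_force: 0.0
rows rotvec [ 0.46 -0.12  0.02] shift [ -2.05 132.92  24.72] J [ 11.63  -7.13 100.69   0.01  85.96  13.4 ] t 7.625 f [1.18 0.32 0.18] tq [-0.   -0.04  0.  ]
```

View pics/t2.png

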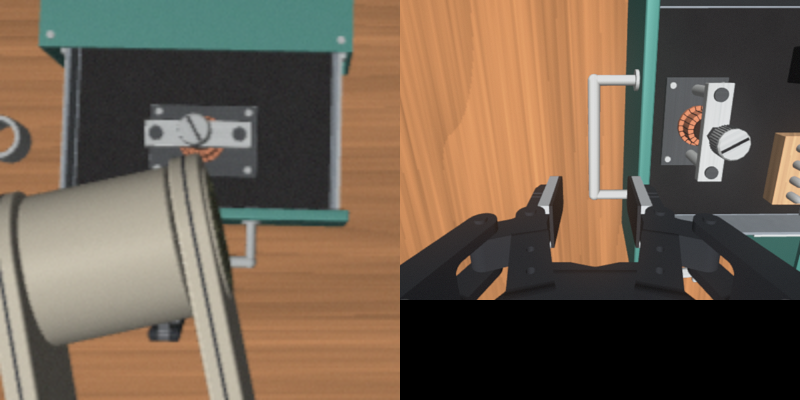

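The top crop shows the drawer out and the thumbscrew on its bridge at about (278,214) full-frame. The wrist view shows the slotted head at about (536,232) full-frame. I'll check both against the expected position, (618,147).

```bash
python3 steer.py '0 0 -10.5 0 16 -1 60; 0 0 -21 0 36 -1 60; 0 0 -31.5 0 60 -1 60; 0 0 -42 0 85 -1 60; 0 0 -52.5 0 105 -1 60; 0 0 -63 0 120 -1 60; 0 0 -73.5 0 130 -1 60; 0 0 -84 0 133 -1 60'; python3 -c "
from bench import r
from h import *
w=r.snapshot('wrist');cv2.imwrite('pics/w3.png',w['pixels'])
rel(r,[618,147,200],-131.6)"
```

```text
time: 8.62
tool_pos: [615.4, 147.2, 217.6]
tcp_rot: [-180.0, -0.1, 172.6]
ft_force: [-0.7, -1.1, -0.2]
finger_gap: 59.9
grip_force: 0.0
rows rotvec [  0.03  -0.1  -55.31] shift [-2.61  0.14 17.71] J [  8.81  12.95  80.55   0.01  86.6  -74.29] t 8.675 f [-0.62 -1.27 -0.46] tq [ 0.04  0.01 -0.02]
```

View pics/w3.png

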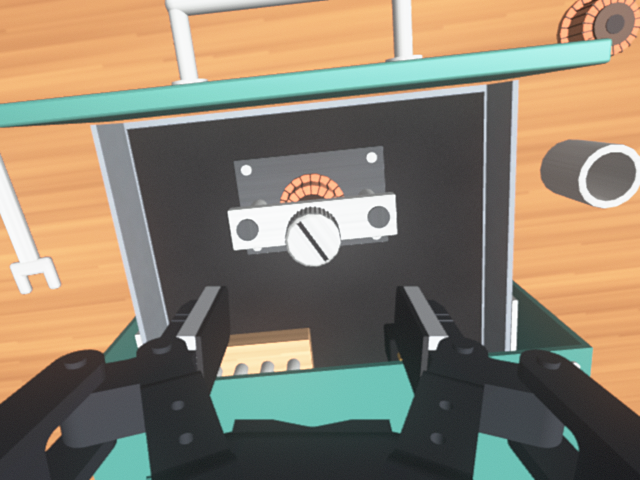

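The knob's top face is centred at about (314,241), its slot running from (301,224) to (327,259).

```bash
python3 -c "
from bench import r
from h import *
w=r.snapshot('wrist');t=r.snapshot('top')
print(onz(w,314,241,131),onz(t,278,214,131),tri(ray(w,314,241),ray(t,278,214)))
p=w['pixels'][200:280,270:360];g=cv2.cvtColor(p,cv2.COLOR_BGR2HSV);m=((g[...,2]>200)&(g[...,1]<40)).astype(np.uint8)
for row in range(12,72,4):
  x=np.nonzero(m[row])[0];print(row+200,x.min()+270 if len(x) else 0,x.max()+270 if len(x) else 0)
"
```

```text
[618.52 148.82 131.  ] [619.71 143.5  131.  ] (array([623.19, 146.77, 112.67]), [np.float64(1.8246369565281515), np.float64(1.824636956528371)])
212 270 359
216 270 359
220 270 359
224 270 359
228 270 359
232 270 359
236 270 359
240 270 339
244 270 339
248 289 337
252 291 336
256 294 332
260 298 328
264 305 320
268 0 0
```

```bash
python3 steer.py '0 0 -9 -3 0 5 60; 0 0 -18 -3 0 10 60; 0 0 -28 -3 0 17 60; 0 0 -38 -3 0 17 60; 0 0 -48 -3 0 17 60; 0 0 -55 -3 0 17 60; 0 0 -55 -3 0 17 60'; python3 -c "
from bench import r
from h import *
rel(r,[618.5,147.8,102],-132)
w=r.snapshot('wrist');cv2.imwrite('pics/w4.png',w['pixels'])
"
```

```text
time: 9.65
tool_pos: [618.0, 146.9, 201.8]
tcp_rot: [180.0, -0.0, -133.0]
ft_force: [-0.1, 0.2, 0.5]
finger_gap: 60.2
grip_force: 0.0
rows rotvec [ 0.02 -0.02 -1.04] shift [-1.03  0.23 99.83] J [   8.75   13.72   81.32    0.     84.99 -128.21] t 9.65 f [-0.1   0.21  0.5 ] tq [-0.04  0.04 -0.03]
```

View pics/w4.png

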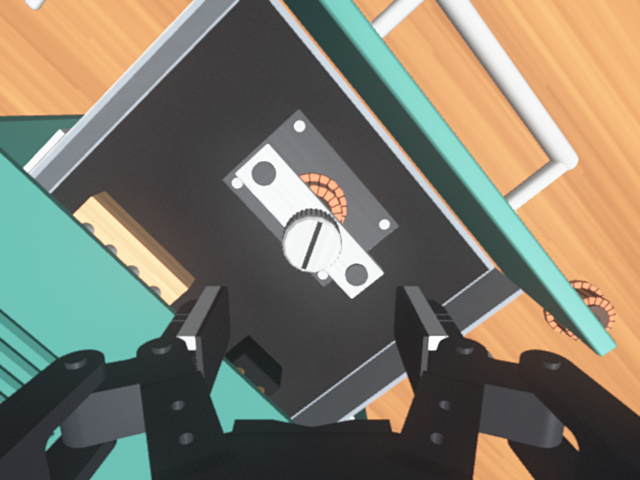

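The knob's top face is centred at about (312,244), midway between the fingers (columns 205–420).

```bash
python3 -c "
from bench import r
from h import *
w=r.snapshot('wrist')
print(onz(w,311.5,244,131))
a,b=onz(w,320,223,131),onz(w,303,268,131);print(np.degrees(np.arctan2(*(a-b)[1::-1])))
rel(r,[618.5,147.8,102],-133)
"
```

```text
[617.99 147.33 131.  ]
-152.86008872396295
rows rotvec [ 0.01 -0.01 -0.08] shift [-0.92  0.39 99.97] J [   8.74   13.73   81.3     0.     84.99 -128.17] t 9.75 f [-0.28  0.2  -0.18] tq [-0.05  0.02 -0.05]
```

```bash
python3 steer.py '0 0 0 -0.6 0 30 60; 0 0 0 -0.6 0 60 60; 0 0 0 -0.6 0 82 60; 0 0 0 -0.6 0 94 60; 0 0 0 -0.6 0 98.5 60; 0 0 0 -0.6 0 98.5 60; 0 0 0 -0.6 0 98.5 0; 0 0 0 -0.6 0 98.5 0' 45; python3 steer.py '0 0 0 0 0 0 0;0 0 0 0 0 0 0;0 0 0 0 0 0 0'; python3 -c "
from bench import r
from h import *
rel(r,[618.2,147.6,102],-133)
"
```

```text
time: 10.75
tool_pos: [619.6, 147.8, 105.2]
tcp_rot: [-180.0, 0.1, -132.8]
ft_force: [-3.1, 0.5, 3.7]
finger_gap: 30.7
grip_force: 44.2
time: 11.12
tool_pos: [619.6, 147.7, 105.1]
tcp_rot: [-179.9, 0.1, -132.8]
ft_force: [-0.9, 1.2, 5.2]
finger_gap: 30.5
grip_force: 44.5
rows rotvec [-0.05  0.11  0.21] shift [1.01 0.94 3.1 ] J [   8.78   18.02   86.6     0.02   75.27 -128.43] t 11.125 f [-0.94  1.18  5.23] tq [ 0.21  0.3  -0.06]
```

```bash
python3 steer.py '0 0 8 0 0 0.1 0; 0 0 18 0 0 0.1 0; 0 0 28 0 0 0.2 0; 0 0 38 0 0 0.2 0; 0 0 48 0 0 0.3 0; 0 0 58 0 0 0.3 0; 0 0 66 0 0 0.4 0; 0 0 70 0 0 0.4 0'; python3 -c "
from bench import r
from h import *
rel(r,[618.2,147.6,102],-133)
"
```

```text
time: 12.12
tool_pos: [619.7, 146.9, 104.7]
tcp_rot: [180.0, 0.1, 157.0]
ft_force: [-0.7, -1.8, 6.6]
finger_gap: 30.3
grip_force: 44.5
rows rotvec [ -0.05   0.12 -69.99] shift [1.66 0.05 2.7 ] J [  8.75  18.04  86.61  -0.04  75.24 -58.24] t 12.125 f [-0.73 -1.79  6.58] tq [-0.27  0.2   0.08]
```

```bash
python3 steer.py '0 0 8 0 0 0.1 0; 0 0 17 0 0 0.1 0; 0 0 26 0 0 0.2 0; 0 0 35 0 0 0.2 0; 0 0 44 0 0 0.3 0; 0 0 51 0 0 0.3 0; 0 0 56 0 0 0.3 0; 0 0 58 0 0 0.3 0'; python3 -c "
from bench import r
from h import *
rel(r,[618.2,147.6,102],-133)
"; python3 steer.py '0 0 4 0 0 0 0; 0 0 8 0 0 0.1 0; 0 0 12 0 0 0.1 0; 0 0 15 0 0 0.1 0; 0 0 15 0 0 0.1 0';python3 -c "
from bench import r
from h import *
rel(r,[618.2,147.6,102],-133)
"
```

```text
time: 13.12
tool_pos: [619.3, 146.5, 104.3]
tcp_rot: [179.9, 0.1, 99.1]
ft_force: [-3.3, -4.0, 7.5]
finger_gap: 30.7
grip_force: 44.7
rows rotvec [  -0.05    0.09 -127.92] shift [ 1.23 -0.94  2.32] J [ 8.74 18.05 86.64 -0.07 75.26 -0.33] t 13.125 f [-3.34 -4.    7.47] tq [-0.54  0.56  0.06]
time: 13.75
tool_pos: [619.4, 146.6, 104.3]
tcp_rot: [179.9, 0.0, 84.1]
ft_force: [-3.6, -3.3, 7.9]
finger_gap: 30.8
grip_force: 44.7
rows rotvec [  -0.03    0.11 -142.86] shift [ 0.92 -1.28  2.26] J [ 8.73 18.05 86.64 -0.06 75.24 14.61] t 13.75 f [-3.58 -3.3   7.93] tq [-0.5   0.62 -0.06]
```

```bash
cat > q.py <<'E'
from bench import r
s=r.sense();print("Q J6 %.2f yaw %.2f tz %.3f"%(s["joint_pos"][5],s["tcp_rot"][2],s["wrist_torque"][2]))
E
python3 steer.py '0 0 3 0 0 0 0; 0 0 6 0 0 0 0; 0 0 9 0 0 0.1 0; 0 0 12 0 0 0.1 0' >/dev/null; python3 q.py
python3 steer.py '0 0 3 0 0 0 0; 0 0 6 0 0 0 0; 0 0 9 0 0 0.1 0; 0 0 12 0 0 0.1 0' >/dev/null; python3 q.py
```

```text
Q J6 26.66 yaw 72.09 tz 0.096
Q J6 38.66 yaw 60.09 tz 0.053
```

```bash

python3 steer.py '0 0 3 0 0 0 0; 0 0 6 0 0 0 0; 0 0 9 0 0 0 0; 0 0 10 0 0 0.1 0' >/dev/null; python3 q.py
python3 steer.py '0 0 3 0 0 0 0; 0 0 6 0 0 0 0; 0 0 9 0 0 0 0; 0 0 10 0 0 0 0' >/dev/null; python3 q.py
```

```text
Q J6 48.63 yaw 50.13 tz 0.018
Q J6 58.63 yaw 40.13 tz 0.036
```

```bash

python3 steer.py '0 0 3 0 0 0 0; 0 0 6 0 0 0 0; 0 0 8 0 0 0.1 0; 0 0 8 0 0 0.1 0' >/dev/null; python3 q.py
python3 steer.py '0 0 3 0 0 0 0; 0 0 6 0 0 0 0; 0 0 8 0 0 0 0; 0 0 8 0 0 0 0' >/dev/null; python3 q.py
```

```text
Q J6 66.60 yaw 32.16 tz -0.029
Q J6 74.59 yaw 24.17 tz -0.037
```

```bash

python3 steer.py '0 0 3 0 0 0 0; 0 0 6 0 0 0 0; 0 0 8 0 0 0.1 0; 0 0 8 0 0 0.1 0' ; python3 q.py
python3 steer.py '0 0 3 0 0 0 0; 0 0 6 0 0 0 0; 0 0 8 0 0 0 0; 0 0 8 0 0 0 0' ; python3 q.py
```

```text
time: 17.25
tool_pos: [619.5, 147.1, 103.9]
tcp_rot: [180.0, -0.1, 16.2]
ft_force: [-3.0, -1.9, 7.6]
finger_gap: 30.6
grip_force: 44.6
Q J6 82.57 yaw 16.20 tz 0.344
time: 17.75
tool_pos: [620.0, 147.2, 103.8]
tcp_rot: [180.0, -0.2, 8.2]
ft_force: [1.2, -0.6, 6.3]
finger_gap: 30.5
grip_force: 45.2
Q J6 90.53 yaw 8.24 tz 0.794
```

The torque has climbed to 0.79 N·m, so the screw is seated. I'll unwind in small steps to find where the torque falls to zero, which shows the windup and any slip.

```bash

python3 steer.py '0 0 -2 0 0 0 0; 0 0 -2 0 0 0 0' >/dev/null; python3 q.py
python3 steer.py '0 0 -2 0 0 0 0; 0 0 -2 0 0 0 0' >/dev/null; python3 q.py
python3 steer.py '0 0 -2 0 0 0 0; 0 0 -2 0 0 0 0' >/dev/null; python3 q.py
python3 steer.py '0 0 -2 0 0 0 0; 0 0 -2 0 0 0 0' >/dev/null; python3 q.py
python3 steer.py '0 0 -2 0 0 0 0; 0 0 -2 0 0 0 0' >/dev/null; python3 q.py
python3 steer.py '0 0 -2 0 0 0 0; 0 0 -2 0 0 0 0' >/dev/null; python3 q.py
```

```text
Q J6 88.51 yaw 10.26 tz 0.256
Q J6 86.52 yaw 12.24 tz -0.023
Q J6 84.52 yaw 14.24 tz -0.004
Q J6 82.52 yaw 16.24 tz -0.005
Q J6 80.52 yaw 18.24 tz -0.006
Q J6 78.52 yaw 20.24 tz -0.063
```

```bash

python3 steer.py '0 0 4 0 0 0 0; 0 0 7 0 0 0 0; 0 0 7 0 0 0 0' >/dev/null; python3 q.py
python3 steer.py '0 0 1 0 0 0 0; 0 0 1 0 0 0 0' >/dev/null; python3 q.py
python3 steer.py '0 0 1 0 0 0 0; 0 0 1 0 0 0 0' >/dev/null; python3 q.py
python3 steer.py '0 0 1 0 0 0 0; 0 0 1 0 0 0 0' >/dev/null; python3 q.py
```

```text
Q J6 85.60 yaw 13.17 tz 0.004
Q J6 86.56 yaw 12.20 tz 0.036
Q J6 87.56 yaw 11.20 tz 0.026
Q J6 88.55 yaw 10.21 tz 0.163
```

```bash

python3 steer.py '0 0 -6 0 0 0 0; 0 0 -15 0 0 -0.1 0; 0 0 -24 0 0 -0.1 0; 0 0 -33 0 0 -0.2 0; 0 0 -42 0 0 -0.2 0; 0 0 -51 0 0 -0.3 0; 0 0 -58 0 0 -0.3 0; 0 0 -61 0 0 -0.4 0'; python3 q.py
python3 steer.py '0 0 -6 0 0 0 0; 0 0 -15 0 0 -0.1 0; 0 0 -23 0 0 -0.1 0; 0 0 -28 0 0 -0.1 0; 0 0 -29.8 0 0 -0.1 0; 0 0 -29.8 0 0 -0.1 0; 0 0 -29.8 0 0 -0.1 0'; python3 q.py
python3 -c "
from bench import r
from h import *
w=r.snapshot('wrist');t=r.snapshot('top')['pixels'][130:290,180:380];cv2.imwrite('pics/f.png',np.hstack([w['pixels'][100:400,120:520],cv2.resize(t,(375,300))]))"
```

```text
time: 21.38
tool_pos: [619.8, 147.5, 104.2]
tcp_rot: [179.9, -0.1, 71.4]
ft_force: [-0.5, 0.5, 6.2]
finger_gap: 30.4
grip_force: 45.2
Q J6 27.39 yaw 71.38 tz -0.054
time: 22.25
tool_pos: [619.6, 147.5, 104.3]
tcp_rot: [179.9, -0.0, 101.0]
ft_force: [-1.1, 0.0, 8.1]
finger_gap: 30.6
grip_force: 45.3
Q J6 -2.25 yaw 101.02 tz 0.007
```

View pics/f.png

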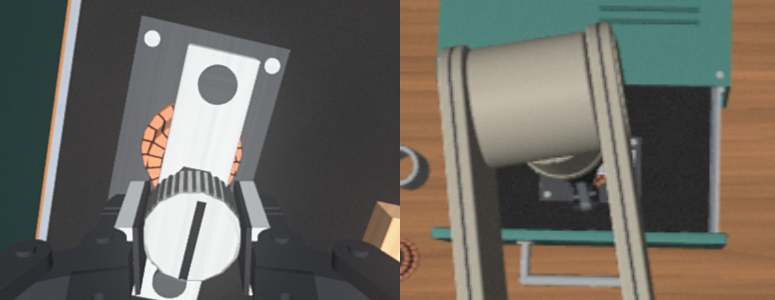

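The knob sits between both pads, its slot running from (323,303) to (303,378) full-frame. The drawer is still out. One last check of the slot angle and handle position.

```bash
python3 -c "
from bench import r
from h import *
w=r.snapshot('wrist');t=r.snapshot('top')
a,b=onz(w,323,303,131),onz(w,303,378,131);print(np.degrees(np.arctan2(*(a-b)[1::-1])))
im=t['pixels'];h=cv2.cvtColor(im,cv2.COLOR_BGR2HSV)
for u in (262,270,278):
  v=np.nonzero((h[270:295,u,1]<60)&(h[270:295,u,2]>90))[0]+270;print(v,onz(t,u,v.mean(),112) if len(v) else 0)
"
```

```text
87.73767876324186
[277 278 279 280 281] [488.49 177.96 112.  ]
[277 278 279 280 281 282] [487.34 161.58 112.  ]
[277 278 279 280 281 282] [487.2  145.21 112.  ]
```

The slot angle (87.7°) matches the expected back-off once about 7–8° of slip at the seat is allowed for. The handle reads 487 mm against 484.5 mm at the stop. That could be calibration or the drawer creeping in, so I'll draw it gently back to its stop through the gripped knob.

```bash

python3 steer.py '0 0 0 0.2 -1 0 0; 0 0 0 0.4 -2 0 0; 0 0 0 0.4 -2 0 0';python3 q.py
python3 steer.py '0 0 0 0.2 -1 0 0; 0 0 0 0.4 -2 0 0; 0 0 0 0.4 -2 0 0';python3 q.py
```

```text
time: 22.82
tool_pos: [618.3, 147.5, 104.3]
tcp_rot: [179.8, 0.0, 101.0]
ft_force: [4.6, 1.4, 6.3]
finger_gap: 30.6
grip_force: 45.2
Q J6 -2.22 yaw 101.01 tz 0.079
time: 23.2
tool_pos: [618.1, 147.6, 104.6]
tcp_rot: [179.6, 0.0, 101.0]
ft_force: [13.2, 2.7, -0.3]
finger_gap: 30.5
grip_force: 44.9
Q J6 -2.19 yaw 101.00 tz 0.053
```

```bash

python3 steer.py '0 0 0 -0.2 1 0 0; 0 0 0 -0.2 1 0 0; 0 0 0 -0.2 1 0 0';python3 q.py; python3 -c "
from bench import r
print(r.hand_in())"
```

```text
time: 23.58
tool_pos: [618.2, 147.6, 104.4]
tcp_rot: [179.7, 0.0, 101.0]
ft_force: [8.6, 1.0, 2.0]
finger_gap: 30.3
grip_force: 45.2
Q J6 -2.21 yaw 101.01 tz 0.037
the job is handed in; nothing more can be done
None
```

The job is handed in at 23.6 s: the drawer is out at its stop, and the thumbscrew was seated, backed off a quarter turn (by joint angle, about ±1°) and is still gripped; none of my moves went near the other things on the bench.

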